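Open the square bone-chip jar in its brace

TASK

Set the closed square jar into the square pocket of the metal block, which keeps it from turning, then unscrew its wide cap anticlockwise, stop turning as soon as the thread lets go, and lift the cap straight up off the jar. Finish holding the cap level in the gripper just above the open jar, about two centimetres clear of its mouth; the jar stays down in the block, and everything else on the table is left where it is.

Things in the scene. Friction and masses are not known exactly. Their poses are not given: they have to be found in the camera images.
- jar: White plastic jar, loose, about 0.35 kg: square body 50 x 50 mm, 52 mm high, above it a round neck 38 mm across, showing for 13 mm below the cap's skirt. With cap 91 mm high. Origin: centre of the underside; z up, x and y square to the flat sides. May be carried by its closed cap. Standing free it turns along with the tight cap. The only other jars are small round pots, 40 mm across.
- cap: Grey ribbed screw cap on the jar, 0.05 kg, round, 58 mm across, 21.5 mm high. Origin: centre of the skirt's lower edge, 69.5 mm above the jar's underside when closed; z up. Its x axis lies along the jar's x when fully home; it starts 0.02 to 0.12 rad open. Turning anticlockwise from above lets it rise 2.5 mm; the thread lets go at 0.77 rad and it lifts off; at 1.64 rad it jams on the next lugs.
- cap_top (a point): Centre of the cap's flat top, 91 mm above the jar's underside while closed.
- jar_mouth (a point): Centre of the jar's mouth rim, 86 mm above the jar's underside. A sprung rubber disc in the mouth pushes the cap up with about 14 N, so the closed cap is tight (about 0.1 to 0.3 N m to turn). Three thread lugs stand out round the neck just below the rim (46 mm across).
- brace: Bare aluminium block, fixed to the table, 100 x 100 mm, 30 mm high, with a square pocket 54 x 54 mm in the middle (2 mm play on each side of the jar), open at the top, lip chamfered 3 mm, floor 8 mm above the table. Two screw heads 3 mm high on opposite corners. Origin: centre of the underside; z up; x and y square to the pocket's sides, so the jar fits in any of four quarter turns.
- marker: Bystander: skin marker pen, 10 x 135 mm, lying on the table between the jar's and the block's places.
- round_jar_a: Bystander: small round screw-top pot, 40 mm across, 52 mm high, behind the work.
- round_jar_b: Bystander: small round screw-top pot, 40 mm across, 52 mm high, behind the work, left.
- bottle: Bystander: bottle, 58 mm across, 138 mm high, behind the work.
- gauze: Bystander: flat gauze pack, 62 x 75 x 11 mm, on the right.
Things that resemble listed ones, but are neither listed nor needed, are in the scene too. What is shaped like the cap but blue or orange is not meant.

How it is judged:
By the outcome, as a careful person would: the job done as asked, in the order asked, and still so for the second after the job is handed in, while the arm keeps its last pose, push and grip.
It also fails if it takes over 54 s, if anything falls off the work surface, if the arm or the gripper's body presses on something with over 40 N, if the wrist force passes 120 N, or if a joint passes its speed limit or range.

ROBOT

A 6-joint arm with a two-finger parallel gripper is mounted at the origin on a cart in front of the work surface, level with it; the furniture and walls round the work are solid. World frame = base frame: x ahead of the robot, y to its left, z up, the work surface at z = 0. Lengths are in m, angles in rad, forces in N, time in s.
With the tool pointing down it reaches from about 0.25 to 0.775 m from the base axis. Payload 4 kg.
Tool frame: the origin (TCP) lies midway between the tips of the shut fingers; the grasp point (between the pads) lies 19 mm behind it (robot.tcp_to_grasp is the distance from the TCP to the grasp point, in m); z points along the fingers, x is the direction in which the jaws open and shut, and the axes are right-handed (so a half turn about z gives the same grasp; the last joint's range is limited). The gripper opens to 94 mm and grips with 3 to 60 N. Pads are 16 mm wide; open, the fingers measure 119 mm over their backs; the gripper's body (75 mm by 177 mm) begins 78 mm behind the grasp point.
Start: joints at [1.046, 0.087, 1.371, -0, 1.684, -0.103], TCP at [0.225, 0.502, 0.206] pointing down, gripper open.
Joint ranges: [-3.1, 3.1], [-0.76, 2.03], [0.27, 2.55], [-1.08, 4.22], [0.17, 2.65], [-2.57, 2.57]. Speed limits (rad/s): [2.79, 2.79, 3.14, 3.14, 3.14, 3.14].

INTERFACE

Orientations are given as [roll, pitch, yaw] about the fixed x, y, z axes, in that order (R = Rz(yaw) Ry(pitch) Rx(roll)).
In Python, from bench import get_obs, vision, robot gives the robot as it stands.
- The arm moves only by the tool servo_tool, never from a script. Its argument "targets" is text: rows parted by semicolons, each of 7 numbers parted by spaces: the opening, from 0 (shut) to 1 (fully open), then the shift along the tool's x, y, z as a fraction of full scale, then the turn, a rotation vector about the tool's x, y, z as a fraction of full scale. A call has 1 to 12 rows; each row is the pose to reach, as a shift and turn from the pose commanded when the call began, along the tool's axes at that moment, turning the shorter way round; what a row does not reach only later rows make up. Full scale, the value 1, is 0.25 m for a shift and pi rad for a turn. A row lasts 1/12 s, in which the tool goes at most 41.7 mm and 7.16 degrees, less where a joint would pass 70% of its speed; a pose out of reach is approached as far as the arm can. A call with a number of a shift or a turn outside -1 to 1 is refused whole. A call with a gripper value outside its range is refused whole. The fingers move at their own pace and stop on an object; the grip force is fixed at half the most. Time passes only in rows, so rows that repeat a pose let the fingers close. It gives the time, the measured TCP pose, the force and the opening at its end, in the units of the state.
- get_obs(): the state, without advancing time (a new reading comes with each control period).
- vision.snapshot(name): name is "side" or "top"; returns a dict with "image" (384x512x3 uint8, red, green, blue), "mtx" (3x3 intrinsics, pixels), "k1" (the pictures are not rectified: a ray, as slopes to the right and down, at radius r is drawn at 1 + k1 r^2 times it, then the intrinsics apply), "world_from_camera" (4x4, takes a point from camera to world coordinates). Camera axes: x right, y down, z forward; pixel columns grow to the right and rows downward; lengths in m; the calibration is good to about 2 mm. A picture is of the moment at which its call begins. There is no depth.
- robot.close_job(): hands the job in, once; it reports no verdict.
The state is a dict: "time": time; "joint_positions": joint angles; "qvel": joint speeds; "joint_torque": joint torques, N m; "tool_pos": TCP position; "ee_rot": TCP orientation; "wrist_force": force on the tool from outside, world axes, zero at the start; "wrist_torque": the same for the moment, N m; "width": finger opening in m.
Only numpy, scipy, OpenCV 4.12 (cv2) and the standard library are available. Lean on these libraries where they do the work, as an engineer would, in place of code of your own. Each camera call takes 0.05 s, during which the arm holds its last target.

## Working session

There is one attempt and no reset: what is moved stays moved. The work goes in short steps, Python scripts to look and compute and a tool call to move; the robot and the scene stay as the last step left them, time stands still between calls to the robot, and variables do not carry over. Pictures are saved under pics/ and viewed, and the job is handed in when it is done.

Besides the shell and the picture viewer there is one more tool, called after "Request:" in YAML: its name, and indented under it one key for each argument. servo_tool: Moves the arm, as the interface text tells. Its arguments: {"type":"object","properties":{"targets":{"type":"string"}},"required":["targets"]}

```bash
ls; mkdir -p pics
python3 - <<'E'
from bench import get_obs, vision, robot
import cv2
print(get_obs())
for n in ("side","top"):
    s=vision.snapshot(n); cv2.imwrite(f"pics/{n}0.png",s["image"][:,:,::-1]); print(n,s["mtx"],s["k1"],s["world_from_camera"])
    import pickle; pickle.dump(s,open(f"{n}0.pkl","wb"))
E
```

```text
pics
{'time': 0.0, 'joint_positions': array([ 1.04590438e+00,  8.79737251e-02,  1.37226163e+00,  2.86278330e-07,
        1.68359116e+00, -1.03117715e-01]), 'qvel': array([ 0.00037541, -0.00209885,  0.0011112 , -0.00022234,  0.0009865 ,
       -0.0001264 ]), 'joint_torque': array([ 3.66790746e-04, -3.40196264e+01, -3.02421319e+01,  7.18330918e-02,
        3.32254416e-02, -1.48229483e-04]), 'tool_pos': array([0.22489396, 0.50131437, 0.20429021]), 'ee_rot': array([-3.14136243e+00,  2.22196743e-03,  1.14902238e+00]), 'wrist_force': array([-0.08582579,  0.36820052,  0.78183195]), 'wrist_torque': array([ 0.00393222, -0.02596452,  0.02231046]), 'width': 0.09421019615652018}
side [[420.21721931   0.         251.71920432]
 [  0.         420.21721931 190.75599652]
 [  0.           0.           1.        ]] 0.047392288031048876 [[ 0.996468   -0.02251806  0.08089789  0.52637505]
 [-0.08377759 -0.33233789  0.93943219 -1.20679383]
 [ 0.00573124 -0.94289154 -0.33305058  0.49954818]
 [ 0.          0.          0.          1.        ]]
top [[483.41127746   0.         253.62059965]
 [  0.         483.41127746 190.46555821]
 [  0.           0.           1.        ]] -0.09772880509637073 [[ 0.01273857 -0.99219085  0.12407679  0.47421895]
 [-0.99989916 -0.01186093  0.00780951 -0.05771957]
 [-0.00627686 -0.12416376 -0.99224189  1.36160379]
 [ 0.          0.          0.          1.        ]]
```

View pics/side0.png

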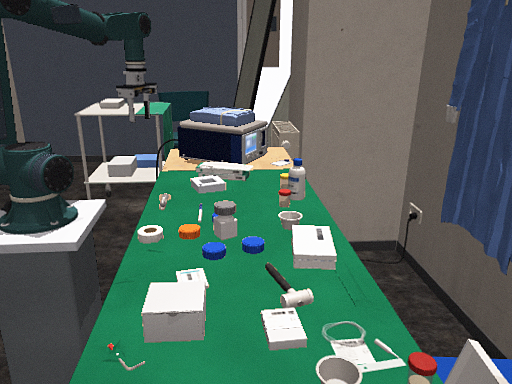

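View pics/top0.png

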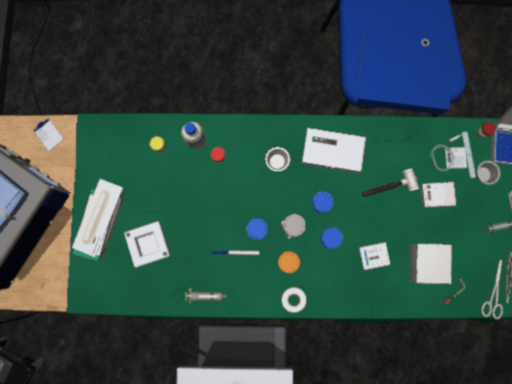

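The side view shows a jar with a grey cap at (225,220) and the block at (208,184). In the top view they are at (293,225) and (147,245). The jars that could be confused with it are the round pots, yellow at (157,144) and red at (218,154), and the loose blue and orange caps. Only (293,225) has a grey cap on a square white body. I'll enlarge it to confirm.

Run:
```python
import cv2,pickle,numpy as np
t=pickle.load(open("top0.pkl","rb"))["image"][:,:,::-1]; s=pickle.load(open("side0.pkl","rb"))["image"][:,:,::-1]
r=lambda im,x0,y0,w,h: cv2.resize(im[y0:y0+h,x0:x0+w],(390,290),interpolation=cv2.INTER_CUBIC)
a=np.vstack([np.hstack([r(t,260,195,70,52),r(t,112,215,70,52)]),np.hstack([r(s,190,195,70,52),r(s,173,160,70,52)])])
cv2.imwrite("pics/crop0.png",a)
```

```text
(no output)
```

View pics/crop0.png

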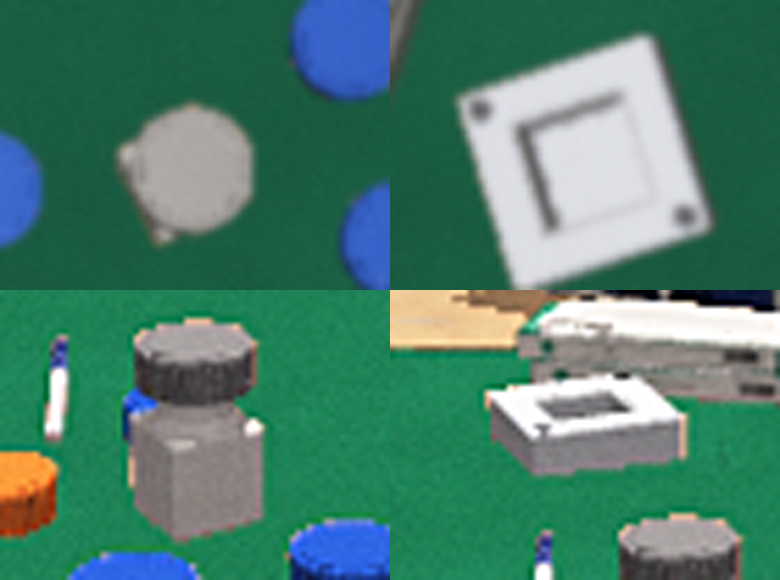

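The crop confirms it: a square white jar with a grey cap, and the bare block with an empty pocket and two screw heads. Next I measure both.

```bash
cat > h.py <<'E'
import numpy as np,cv2,pickle
def ray(s,uv):
    uv=np.atleast_2d(np.array(uv,float)); K=s["mtx"]
    p=cv2.undistortPoints(uv[:,None],K,np.array([s["k1"],0,0,0.]))[:,0]
    T=s["world_from_camera"]; d=np.c_[p,np.ones(len(p))]@T[:3,:3].T
    return T[:3,3],d
def onz(s,uv,z):
    o,d=ray(s,uv); return o+d*((z-o[2])/d[:,2])[:,None]
def proj(s,P):
    P=np.atleast_2d(np.array(P,float)); Ti=np.linalg.inv(s["world_from_camera"])
    return cv2.projectPoints(P,cv2.Rodrigues(Ti[:3,:3])[0],Ti[:3,3],s["mtx"],np.array([s["k1"],0,0,0.]))[0][:,0]
E
python3 - <<'E'
from h import *
t=pickle.load(open("top0.pkl","rb")); s=pickle.load(open("side0.pkl","rb"))
im=t["image"]; hsv=cv2.cvtColor(im,cv2.COLOR_RGB2HSV)
def comps(m,roi):
    x0,y0,x1,y1=roi; z=np.zeros_like(m); z[y0:y1,x0:x1]=m[y0:y1,x0:x1]
    cs,_=cv2.findContours(z,cv2.RETR_EXTERNAL,cv2.CHAIN_APPROX_NONE); return max(cs,key=cv2.contourArea)
m=((hsv[:,:,1]<70)&(hsv[:,:,2]>90)).astype(np.uint8)*255
c=comps(m,(118,215,175,270)); b=cv2.minAreaRect(c); print("block",b)
bp=onz(t,cv2.boxPoints(b),.03); print(bp, bp.mean(0)); 
for i in range(4):
    e=bp[(i+1)%4]-bp[i]; print(np.linalg.norm(e),np.arctan2(e[1],e[0])%(np.pi/2))
c=comps(m,(270,205,320,250)); print("jar",cv2.boundingRect(c))
# cap: Fit circle on right side points
pts=onz(t,c[:,0]+0.0,.091)[:,:2]
from scipy.optimize import least_squares
f=lambda p,q:np.hypot(*(q-p[:2]).T)-.029
r=least_squares(f,[.45,-.14],args=(pts,),loss="soft_l1",f_scale=.001); print(r.x, np.sort(f(r.x,pts))[-8:])
out=f(r.x,pts)>.002; print(c[out][:,0].tolist()); print(onz(t,c[out][:,0],.052))
# zoomed jar crops
for n,S,roi in(("t",t,(270,205,320,243)),("s",s,(205,195,250,243))):
    x0,y0,x1,y1=roi
    cv2.imwrite(f"pics/z{n}.png",cv2.resize(S["image"][y0:y1,x0:x1,::-1],None,fx=12,fy=12,interpolation=cv2.INTER_CUBIC))
E
```

```text
block ((146.4500274658203, 243.85000610351562), (37.947330474853516, 38.89601516723633), 71.56505584716797)
[[0.52028128 0.3163195  0.03      ]
 [0.55598858 0.21409182 0.03      ]
 [0.45752658 0.17756807 0.03      ]
 [0.42201121 0.27884885 0.03      ]] [0.48895191 0.24670706 0.03      ]
0.10828438889695703 0.3360438700392647
0.10501785275126102 0.3552088208298594
0.10732725287199255 0.33726487305018216
0.10517155113153119 0.36428486835271673
jar (281, 213, 25, 26)
[ 0.54274558 -0.15346722] [0.00377786 0.0040938  0.00434957 0.00461305 0.00532668 0.00662746
 0.00689152 0.00784084]
[[293, 213], [282, 221], [281, 221], [281, 222], [281, 223], [281, 224], [281, 225], [286, 235], [287, 236], [287, 237], [288, 238], [289, 238], [290, 237], [291, 237], [304, 231], [305, 222], [304, 219], [303, 218], [302, 217], [301, 216], [300, 215], [295, 213], [294, 213]]
[[ 0.57759745 -0.15512206  0.052     ]
 [ 0.55551885 -0.12537353  0.052     ]
 [ 0.55548731 -0.12266309  0.052     ]
 [ 0.55277629 -0.12268048  0.052     ]
 [ 0.55006646 -0.12269793  0.052     ]
 [ 0.5473578  -0.12271544  0.052     ]
 [ 0.5446503  -0.122733    0.052     ]
 [ 0.51779195 -0.13642251  0.052     ]
 [ 0.51512707 -0.13913974  0.052     ]
 [ 0.5124327  -0.13915443  0.052     ]
 [ 0.50976972 -0.14187019  0.052     ]
 [ 0.50979993 -0.14457134  0.052     ]
 [ 0.51252349 -0.14725966  0.052     ]
 [ 0.51255354 -0.14996175  0.052     ]
 [ 0.52912402 -0.18508162  0.052     ]
 [ 0.55351329 -0.18776391  0.052     ]
 [ 0.56162413 -0.18504089  0.052     ]
 [ 0.5643098  -0.18232161  0.052     ]
 [ 0.56699645 -0.17960144  0.052     ]
 [ 0.56968409 -0.17688036  0.052     ]
 [ 0.57237274 -0.17415836  0.052     ]
 [ 0.57765988 -0.16055721  0.052     ]
 [ 0.57762869 -0.15783953  0.052     ]]
```

View pics/zs.png

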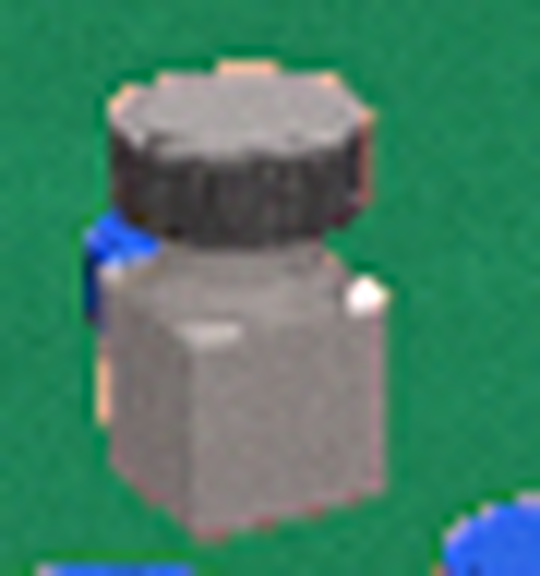

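View pics/zt.png

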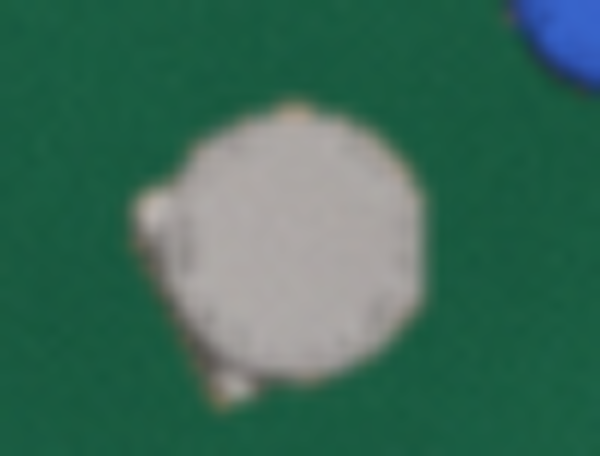

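Run:
```python
from h import *
t=pickle.load(open("top0.pkl","rb")); s=pickle.load(open("side0.pkl","rb"))
zt=lambda p:np.array(p)/12+[270,205]-.5
zs=lambda p:np.array(p)/12+[205,195]-.5
print("cap c",onz(t,zt([[297,245]]),.091), onz(t,zt([[165,245],[427,245],[297,108],[297,380]]),.091))
J=onz(t,zt([[138,192],[222,408]]),.052);print(J); e=J[1]-J[0];print(np.hypot(*e[:2]),np.arctan2(e[1],e[0])%(np.pi/2))
for p,z in(([[110,465],[197,540],[384,490]],0),([[103,265],[190,330],[382,285]],.052)):
    J=onz(s,zs(p),z);print(J,"c",(J[0]+J[2])/2)
    for i in(0,1):
        e=J[i+1]-J[i];print(np.hypot(*e[:2]),np.arctan2(e[1],e[0])%(np.pi/2))
print("cap side", onz(s,zs([[240,110]]),.091), onz(s,zs([[110,115],[370,110]]),.089))
# block top
p=np.array([[460,100],[655,33],[712,230],[518,290]]);q=np.c_[112+(p[:,0]-390)/5.571,215+p[:,1]/5.577]-.5
B=onz(t,q,.03);print(B,B.mean(0))
for i in range(4):
    e=B[(i+1)%4]-B[i];print(np.hypot(*e[:2]),np.arctan2(e[1],e[0])%(np.pi/2))
im=t["image"]
cv2.imwrite("pics/zb.png",cv2.resize(im[220:270,120:175,::-1],None,fx=11,fy=11,interpolation=cv2.INTER_CUBIC))
im=s["image"]
cv2.imwrite("pics/zbs.png",cv2.resize(im[170:200,183:233,::-1],None,fx=15,fy=15,interpolation=cv2.INTER_CUBIC))
```

```text
cap c [[ 0.54316947 -0.15561975  0.091     ]] [[ 0.54284018 -0.12670722  0.091     ]
 [ 0.54348501 -0.18411787  0.091     ]
 [ 0.5732364  -0.15552119  0.091     ]
 [ 0.5136847  -0.15572787  0.091     ]]
[[ 0.55684326 -0.12265441  0.052     ]
 [ 0.50842344 -0.14187731  0.052     ]]
0.05209605008196028 0.37792156740352656
[[ 5.12940007e-01 -1.42738097e-01  5.55111512e-17]
 [ 5.32367008e-01 -1.83371019e-01  0.00000000e+00]
 [ 5.75315435e-01 -1.60666622e-01  0.00000000e+00]] c [ 5.44127721e-01 -1.51702359e-01  2.77555756e-17]
0.04503823565474692 0.44598264598483994
0.04858041854017342 0.486298785616749
[[ 0.51259959 -0.14739453  0.052     ]
 [ 0.53174033 -0.1853848   0.052     ]
 [ 0.57504668 -0.16337131  0.052     ]] c [ 0.54382314 -0.15538292  0.052     ]
0.04253973101602087 0.46670900751408095
0.048580181645381346 0.47028162304694504
cap side [[ 0.54404868 -0.15307905  0.091     ]] [[ 0.5150668  -0.14898953  0.089     ]
 [ 0.57324468 -0.14994796  0.089     ]]
[[0.51918893 0.31044976 0.03      ]
 [0.5540081  0.213554   0.03      ]
 [0.4573382  0.18199002 0.03      ]
 [0.42613465 0.27766812 0.03      ]] [0.48916747 0.24591548 0.03      ]
0.10296194984234758 0.3449770714129605
0.10169245340829142 0.31559971579815604
0.1006377658827487 0.31525403615662895
0.09865969338163959 0.33870911785011265
```

View pics/zb.png

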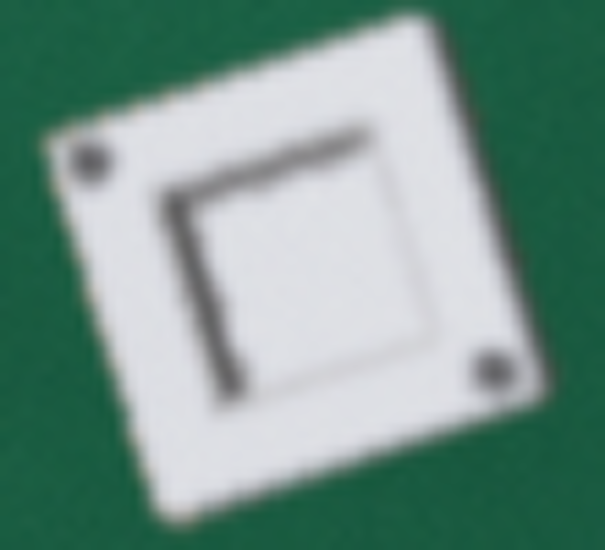

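View pics/zbs.png

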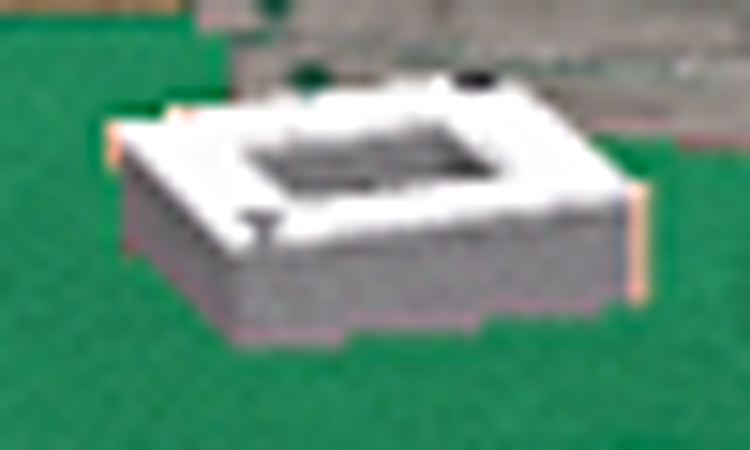

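```bash
cat >> h.py <<'E'
def edgepts(s,roi,fx=8,chan=None,thr=None,mask=None):
    pass
def fitline(P):
    P=np.asarray(P,np.float32); vx,vy,x,y=cv2.fitLine(P,cv2.DIST_HUBER,0,.01,.01)[:,0]; return np.array([x,y]),np.array([vx,vy])
def crossing(img,a,b,n=20,w=4,lo=.12,hi=.88):
    """subpixel strongest edge along segment a-b in gray float image: returns points"""
    a=np.array(a,float);b=np.array(b,float);d=(b-a)/np.linalg.norm(b-a);nn=np.array([-d[1],d[0]]);out=[]
    g=cv2.GaussianBlur(img.astype(np.float32),(0,0),.7)
    for k in np.linspace(lo,hi,n):
        p=a+(b-a)*k; o=np.arange(-w,w+.01,.1); q=(p+o[:,None]*nn).astype(np.float32)
        v=cv2.remap(g,q[:,0][None],q[:,1][None],cv2.INTER_CUBIC)[0]
        gr=np.abs(np.gradient(v)); i=gr.argmax(); wd=gr[max(0,i-8):i+9]; out.append(q[max(0,i-8):i+9].T@wd/wd.sum())
    return np.array(out)
E
python3 - <<'E'
from h import *
t=pickle.load(open("top0.pkl","rb")); s=pickle.load(open("side0.pkl","rb"))
def go(S,segs,z,ch,w=3):
    L=[]
    img=S["image"][:,:,ch]
    for a,b in segs:
        P=onz(S,crossing(img,a,b,w=w),z)[:,:2]; p,v=fitline(P); 
        res=np.abs((P-p)@np.array([-v[1],v[0]])); L.append((p,v)); print(" ang %.4f res %.4f"%(np.arctan2(v[1],v[0])%(np.pi/2),np.median(res)))
    return L
X=lambda l,m:l[0]+l[1]*np.linalg.solve(np.c_[l[1],-m[1]],m[0]-l[0])[0]
zb=lambda p:np.array(p)/11+[120,220]-.5
def quad(S,C,z,ch,w):
    L=go(S,[(C[i],C[(i+1)%4]) for i in range(4)],z,ch,w); K=np.array([X(L[i-1],L[i]) for i in range(4)]); print(K.round(4).tolist(),"c",K.mean(0),[np.linalg.norm(K[i]-K[i-1]).round(4) for i in range(4)])
print("block top outer");quad(t,zb([[45,138],[425,12],[540,395],[168,525]]),.03,0,2)
zbs=lambda p:np.array(p)/15+[183,170]-.5
print("block side outer");quad(s,zbs([[115,125],[520,85],[640,190],[235,250]]),.03,0,1.5)
zt=lambda p:np.array(p)/12+[270,205]-.5
zs=lambda p:np.array(p)/12+[205,195]-.5
print("jar top edge");go(t,[(zt([138,192]),zt([222,408]))],.052,0,1.5)
print("jar side");L=go(s,[(zs([110,465]),zs([197,540])),(zs([197,540]),zs([384,490]))],0,0,1.5);print(X(*L))
E
```

```text
block top outer
 ang 0.3243 res 0.0007
 ang 0.3269 res 0.0007
 ang 0.3451 res 0.0006
 ang 0.3418 res 0.0006
[[0.520799994468689, 0.31310001015663147], [0.5537999868392944, 0.2151000052690506], [0.4577000141143799, 0.18250000476837158], [0.42329999804496765, 0.2784000039100647]] c [0.48890412 0.24730279] [np.float32(0.1036), np.float32(0.1034), np.float32(0.1014), np.float32(0.1019)]
block side outer
 ang 0.3174 res 0.0009
 ang 0.3121 res 0.0006
 ang 0.3407 res 0.0012
 ang 0.3355 res 0.0006
[[0.42340001463890076, 0.2793999910354614], [0.5228000283241272, 0.31200000643730164], [0.5551999807357788, 0.21140000224113464], [0.45899999141693115, 0.17730000615119934]] c [0.490117   0.24501987] [np.float32(0.1082), np.float32(0.1046), np.float32(0.1058), np.float32(0.1021)]
jar top edge
 ang 0.4329 res 0.0006
jar side
 ang 0.4846 res 0.0006
 ang 0.4933 res 0.0007
[ 0.5345024  -0.18628454]
```

```bash
cat > mv.py <<'E'
import numpy as np,sys
def mv(p0,y0,p,y,o):
    d=np.array(p)-p0;c,s=np.cos(y0),np.sin(y0)
    print("%.2f %.4f %.4f %.4f 0 0 %.4f"%(o,(d[0]*c+d[1]*s)/.25,(d[0]*s-d[1]*c)/.25,-d[2]/.25,-(y-y0)/np.pi), "max",np.abs(d).max())
a=list(map(float,sys.argv[1:])); mv(np.array(a[:3]),a[3],a[4:7],a[7],a[8])
E
python3 mv.py .225 .502 .206 1.149  .33 .29 .206 0.6 1
python3 mv.py .33 .29 .206 .6  .44 .06 .2 0 1
python3 mv.py .44 .06 .2 0  .544 -.154 .15 0 1
```

```text
1.00 -0.6017 0.7304 -0.0000 0 0 0.1748 max 0.21200000000000002
1.00 -0.1563 1.0078 0.0240 0 0 0.1910 max 0.22999999999999998
1.00 0.4160 0.8560 0.2000 0 0 -0.0000 max 0.214
```

Request:
servo_tool:
  targets: "1 -0.6 0.73 0 0 0 0.175; 1 -0.6 0.73 0 0 0 0.175; 1 -0.6 0.73 0 0 0 0.175; 1 -0.6 0.73 0 0 0 0.175; 1 -0.6 0.73 0 0 0 0.175; 1 -0.6 0.73 0 0 0 0.175; 1 -0.6 0.73 0 0 0 0.175; 1 -0.6 0.73 0 0 0 0.175"

```text
time: 0.77
tool_pos: [0.3306, 0.2892, 0.2052]
ee_rot: [-3.141, 0.0, 0.596]
wrist_force: [-0.5, 0.2, 0.4]
width: 0.0938
```

Request:
servo_tool:
  targets: "1 -0.15 1 0.03 0 0 0.19; 1 -0.15 1 0.03 0 0 0.19; 1 -0.15 1 0.03 0 0 0.19; 1 -0.15 1 0.03 0 0 0.19; 1 -0.15 1 0.03 0 0 0.19; 1 -0.15 1 0.03 0 0 0.19; 1 -0.15 1 0.03 0 0 0.19; 1 -0.15 1 0.03 0 0 0.19; 1 -0.15 1 0.03 0 0 0.19"

```text
time: 1.52
tool_pos: [0.4401, 0.064, 0.1976]
ee_rot: [-3.14, 0.001, 0.003]
wrist_force: [0.2, -0.3, 0.7]
width: 0.0941
```

Request:
servo_tool:
  targets: "1 0.415 0.87 0.27 0 0 0; 1 0.415 0.87 0.27 0 0 0; 1 0.415 0.87 0.27 0 0 0; 1 0.415 0.87 0.27 0 0 0; 1 0.415 0.87 0.27 0 0 0; 1 0.415 0.87 0.27 0 0 0; 1 0.415 0.87 0.27 0 0 0; 1 0.415 0.87 0.27 0 0 0; 1 0.415 0.87 0.27 0 0 0"

```text
time: 2.27
tool_pos: [0.5448, -0.152, 0.1305]
ee_rot: [-3.14, 0.0, 0.005]
wrist_force: [-0.7, 0.7, -0.1]
width: 0.0941
```

Run:
```python
from bench import get_obs, vision
from h import *
t=vision.snapshot("top"); s=vision.snapshot("side"); pickle.dump((t,s),open("a1.pkl","wb")); print(get_obs()["tool_pos"],get_obs()["ee_rot"])
r=lambda S,x0,y0,w,h: cv2.resize(S["image"][y0:y0+h,x0:x0+w,::-1],(390,390),interpolation=cv2.INTER_CUBIC)
cv2.imwrite("pics/a1.png",np.hstack([r(t,255,185,80,80),r(s,180,165,80,80)]))
```

```text
[ 0.54491537 -0.15206052  0.13159565] [-3.14138082e+00 -1.58140496e-03  5.73573574e-03]
```

View pics/a1.png

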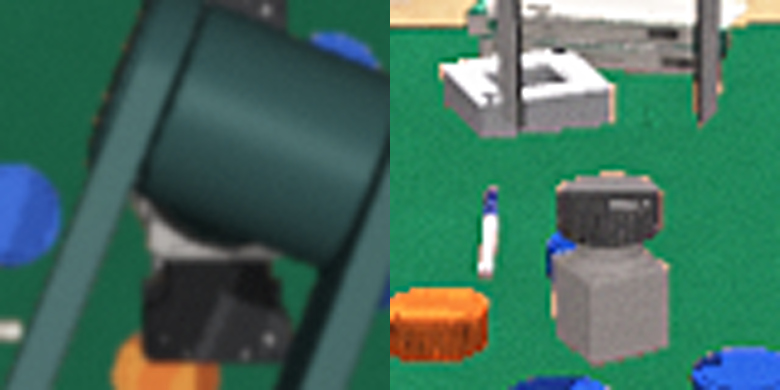

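The fingers (columns 512 and 707) straddle the cap centre (610), so the gripper is aligned along the jaws. I'll descend and close.

Request:
servo_tool:
  targets: "1 0 0.01 0.1 0 0 0; 1 0 0.01 0.2 0 0 0; 1 0 0.01 0.28 0 0 0; 1 0 0.01 0.28 0 0 0; 1 0 0.01 0.28 0 0 0; 0.6 0 0.01 0.28 0 0 0; 0.55 0 0.01 0.28 0 0 0; 0.5 0 0.01 0.28 0 0 0; 0 0 0.01 0.28 0 0 0; 0 0 0.01 0.28 0 0 0; 0 0 0.01 0.28 0 0 0; 0 0 0.01 0.28 0 0 0"

```text
time: 3.37
tool_pos: [0.5442, -0.1572, 0.061]
ee_rot: [3.142, 0.001, 0.002]
wrist_force: [-2.6, 0.6, 3.4]
width: 0.0576
```

Request:
servo_tool:
  targets: "0 0 0 0 0 0 0; 0 0 0 0 0 0 0; 0 0 0 0 0 0 0"

```text
time: 3.62
tool_pos: [0.5443, -0.1572, 0.0609]
ee_rot: [3.141, 0.0, 0.002]
wrist_force: [-3.8, 0.4, 4.3]
width: 0.0578
```

Run:
```python
from bench import get_obs, vision
from h import *
s=vision.snapshot("side"); o=get_obs(); print(o["tool_pos"],o["ee_rot"],o["width"],o["wrist_force"],o["wrist_torque"])
r=lambda S,x0,y0,w,h: cv2.resize(S["image"][y0:y0+h,x0:x0+w,::-1],(560,560),interpolation=cv2.INTER_CUBIC)
cv2.imwrite("pics/a2.png",r(s,190,175,70,70))
```

```text
[ 0.54434569 -0.15723989  0.06096034] [3.14144512e+00 3.33019118e-04 2.22706873e-03] 0.057560490165180396 [-4.41415909  1.1733117   5.8907049 ] [-0.01091893  0.75973158  0.04187779]
```

View pics/a2.png

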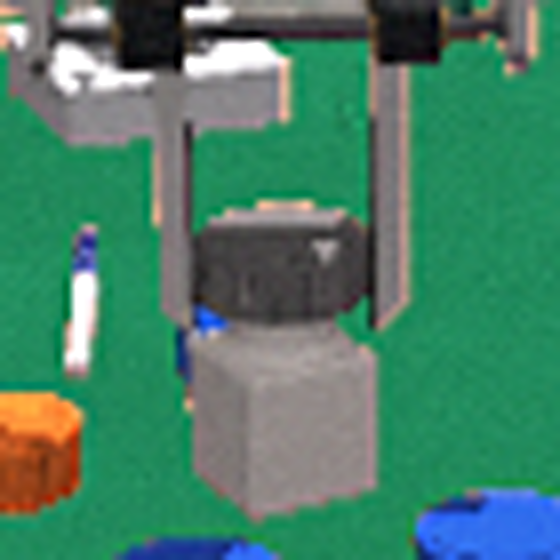

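Request:
servo_tool:
  targets: "0 0 0 -0.04 0 0 0; 0 0 0 -0.1 0 0 0; 0 0 0 -0.2 0 0 0; 0 0 0 -0.28 0 0 0; 0 0 0 -0.28 0 0 0; 0 0 0 -0.28 0 0 0"

```text
time: 4.17
tool_pos: [0.5454, -0.1573, 0.1309]
ee_rot: [3.141, -0.002, 0.002]
wrist_force: [0.2, 0.5, -4.4]
width: 0.0579
```

```bash
python3 - <<'E'
from bench import get_obs, vision
from h import *
s=vision.snapshot("side"); o=get_obs(); print(o["tool_pos"],o["ee_rot"],o["width"],o["wrist_force"],o["wrist_torque"])
pickle.dump(s,open("a3.pkl","wb"))
r=lambda S,x0,y0,w,h: cv2.resize(S["image"][y0:y0+h,x0:x0+w,::-1],(780,600),interpolation=cv2.INTER_CUBIC)
cv2.imwrite("pics/a3.png",r(s,190,165,65,50))
E
python3 mv.py .5443 -.1571 .131 .002  .525 .045 .131 -.13 0
python3 mv.py .525 .045 .131 -.13  .489 .2465 .131 -.135 0
```

```text
[ 0.54427736 -0.15686025  0.12913395] [-3.14083465e+00  1.04672515e-03  2.37543053e-03] 0.058074983171156044 [-0.19423399  0.36893225 -3.86331715] [-0.11878997  0.11979181 -0.02278078]
0.00 -0.0756 -0.8086 -0.0000 0 0 0.0420 max 0.2021
0.00 -0.2473 -0.7805 -0.0000 0 0 0.0016 max 0.2015
```

View pics/a3.png

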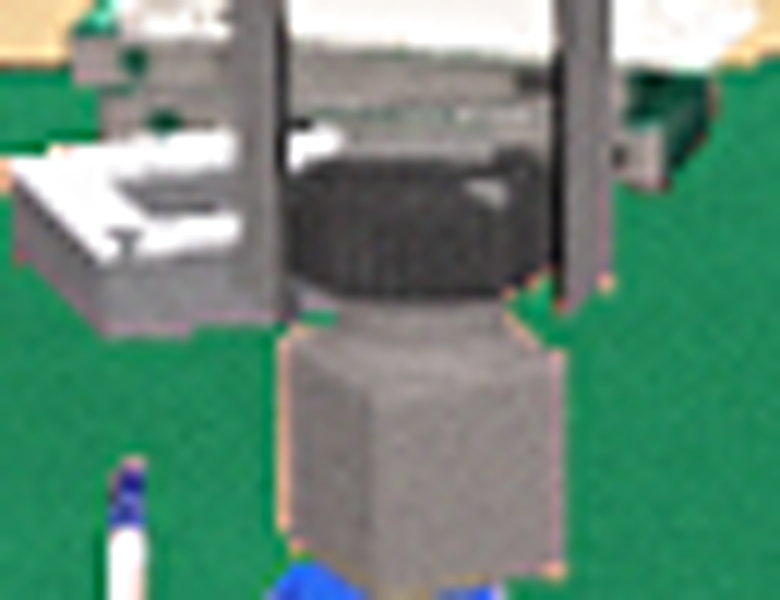

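```bash
cat > yaw.py <<'E'
from h import *
from scipy.optimize import least_squares
def jaryaw(s,edges,zb,x0,w=1.5,chs=(0,0,0)):
    # edges: 3 vertical edges (left,near,right) as pixel segs (top,bottom), zb: jar bottom z
    obs=[]
    for (a,b),ch in zip(edges,chs):
        P=crossing(s["image"][:,:,ch],a,b,w=w,lo=.15,hi=.85); p,v=fitline(P); m=(np.array(a)+b)/2; obs.append((p+v*(m[1]-p[1])/v[1])); 
    obs=np.array(obs)
    def f(q):
        c,sn=np.cos(q[2]),np.sin(q[2]); R=np.array([[c,-sn],[sn,c]])
        C=np.array([[-.025,.025],[-.025,-.025],[.025,-.025]])@R.T+q[:2]
        r=[]
        for k in range(3):
            A=proj(s,[[*C[k],zb],[*C[k],zb+.052]]); t=(obs[k,1]-A[0,1])/(A[1,1]-A[0,1]); r.append((A[0]+t*(A[1]-A[0]))[0]-obs[k,0])
        return np.array(r)
    r=least_squares(f,x0,x_scale=[.01,.01,.1]); return r.x,obs,r.cost
E
python3 - <<'E'
from yaw import *
s=pickle.load(open("a3.pkl","rb")); z=lambda p:np.array(p)/12+[190,165]-.5
for w in(1,1.5,2):
  print(jaryaw(s,[(z([284,350]),z([292,540])),(z([370,400]),z([385,595])),(z([562,360]),z([565,570]))],.069,[.544,-.155,.47],w))
s=pickle.load(open("side0.pkl","rb")); z=lambda p:np.array(p)/12+[205,195]-.5
for w in(1,1.5,2):
  print(jaryaw(s,[(z([103,265]),z([110,465])),(z([190,340]),z([197,535])),(z([380,290]),z([384,490]))],0,[.544,-.155,.47],w))
E
```

```text
(array([ 0.54564038, -0.09808726,  0.4585558 ]), array([[212.80665853, 201.58333333],
       [220.83515935, 205.95833333],
       [236.78807374, 203.25      ]]), np.float64(4.4428646182047385e-27))
(array([ 0.54515758, -0.11032564,  0.46988806]), array([[212.53073974, 201.58333333],
       [220.83068819, 205.95833333],
       [236.86511566, 203.25      ]]), np.float64(2.4233807008389483e-27))
(array([ 0.54494501, -0.11366467,  0.47546715]), array([[212.4154852 , 201.58333333],
       [220.83068819, 205.95833333],
       [236.86517653, 203.25      ]]), np.float64(2.4233807008389483e-27))
(array([ 0.54405963, -0.12276579,  0.44247491]), array([[212.81893326, 224.91666667],
       [220.61593452, 230.95833333],
       [236.73967382, 227.        ]]), np.float64(7.290336941690503e-25))
(array([ 0.54371199, -0.13467552,  0.45100053]), array([[212.5956073 , 224.91666667],
       [220.61689656, 230.95833333],
       [236.8501736 , 227.        ]]), np.float64(1.1713006720721583e-26))
(array([ 0.54366366, -0.13549915,  0.45230934]), array([[212.56816082, 224.91666667],
       [220.61689656, 230.95833333],
       [236.85166978, 227.        ]]), np.float64(4.281305904815475e-26))
```

Request:
servo_tool:
  targets: "0 -0.005 -0.05 0 0 0 0.005; 0 -0.015 -0.15 0 0 0 0.01; 0 -0.025 -0.28 0 0 0 0.02; 0 -0.04 -0.42 0 0 0 0.025; 0 -0.05 -0.55 0 0 0 0.03; 0 -0.065 -0.68 0 0 0 0.035; 0 -0.072 -0.77 0 0 0 0.04; 0 -0.075 -0.81 0 0 0 0.042; 0 -0.075 -0.81 0 0 0 0.042"

```text
time: 4.97
tool_pos: [0.5235, 0.048, 0.1276]
ee_rot: [-3.141, 0.005, -0.126]
wrist_force: [-1.0, 0.1, -4.0]
width: 0.0582
```

Request:
servo_tool:
  targets: "0 -0.015 -0.05 0 0 0 0; 0 -0.05 -0.15 0 0 0 0; 0 -0.09 -0.28 0 0 0 0; 0 -0.13 -0.42 0 0 0 0; 0 -0.17 -0.55 0 0 0 0; 0 -0.21 -0.66 0 0 0 0; 0 -0.23 -0.73 0 0 0 0; 0 -0.242 -0.767 0 0 0 0; 0 -0.242 -0.767 0 0 0 0; 0 -0.242 -0.767 0 0 0 0; 0 -0.242 -0.767 0 0 0 0"

```text
time: 5.88
tool_pos: [0.4904, 0.2418, 0.13]
ee_rot: [3.14, 0.0, -0.131]
wrist_force: [0.5, -0.0, -3.6]
width: 0.0581
```

Run:
```python
from bench import get_obs, vision
from h import *
s=vision.snapshot("side"); t=vision.snapshot("top"); o=get_obs(); print(o["tool_pos"],o["ee_rot"],o["width"],o["wrist_force"],o["wrist_torque"])
pickle.dump((s,t),open("a4.pkl","wb"))
r=lambda S,x0,y0,w,h: cv2.resize(S["image"][y0:y0+h,x0:x0+w,::-1],(w*12,h*12),interpolation=cv2.INTER_CUBIC)
cv2.imwrite("pics/a4.png",r(s,180,148,62,50))
cv2.imwrite("pics/a4t.png",r(t,118,215,62,50))
print(proj(s,[.49,.2462,.1]))
```

```text
[0.49056524 0.24185311 0.13035432] [ 3.14103448e+00 -1.25679477e-05 -1.31771712e-01] 0.05776083415490918 [ 0.52367891 -0.01112255 -3.57472088] [-0.07376766  0.03868895 -0.01756188]
[[206.64007103 161.12740559]]
```

View pics/a4.png

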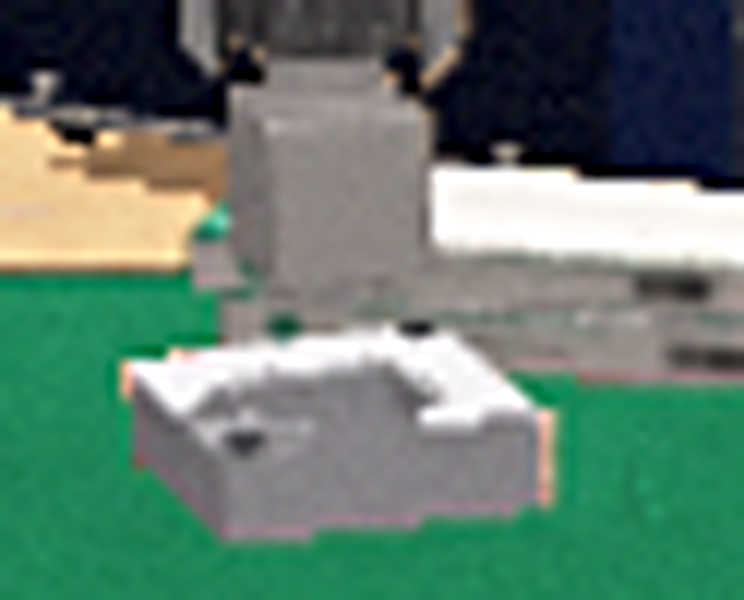

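View pics/a4t.png

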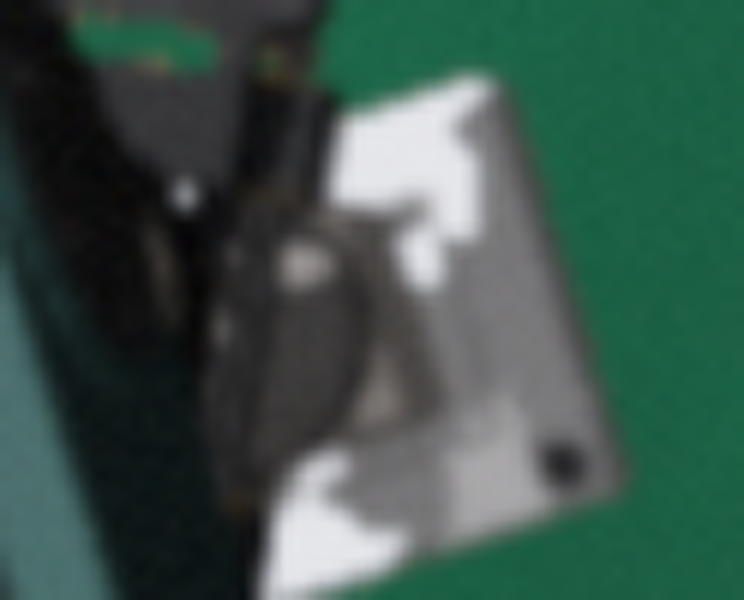

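Run:
```python
from yaw import *
s,t=pickle.load(open("a4.pkl","rb")); z=lambda p:np.array(p)/12+[180,148]-.5
for w in(1,1.5,2):
  print(jaryaw(s,[(z([230,100]),z([235,280])),(z([268,125]),z([275,300])),(z([430,115]),z([430,270]))],.069,[.49,.24,.33],w,(0,0,0))[0])
zt=lambda p:np.array(p)/12+[118,215]-.5
print(onz(t,zt([[435,405],[385,240]]),.069), onz(t,zt([[435,405]]),.069)[0,:2]+[.0155,.0318])
P=onz(t,crossing(t["image"][:,:,0],zt([400,280]),zt([433,390]),w=1.),.069)[:,:2];p,v=fitline(P);print(p,np.arctan2(v[1],v[0])%(np.pi/2)); n=np.array([.326,-.945]); print("dist of block c to edge",(p-np.array([.489,.2473]))@n)
```

```text
[0.48978522 0.28470053 0.32795294]
[0.48980978 0.27142201 0.33871005]
[0.48967682 0.26658079 0.34846746]
[[0.4769912  0.21744978 0.069     ]
 [0.51349068 0.22999042 0.069     ]] [0.4924912  0.24924978]
[0.49415317 0.22122717] 0.33640763
dist of block c to edge 0.02631875925970077
```

Request:
servo_tool:
  targets: "0 0 -0.004 0.05 0 0 0; 0 0 -0.004 0.1 0 0 0; 0 0 -0.004 0.14 0 0 0; 0 0 -0.004 0.16 0 0 0; 0 0 -0.004 0.17 0 0 0; 0 0 -0.004 0.18 0 0 0; 0 0 -0.004 0.18 0 0 0; 0 0 -0.004 0.18 0 0 0"

```text
time: 6.65
tool_pos: [0.4905, 0.2444, 0.0858]
ee_rot: [-3.141, -0.0, -0.13]
wrist_force: [-0.0, 0.5, -3.5]
width: 0.0578
```

Run:
```python
from bench import get_obs, vision
from h import *
s=vision.snapshot("side"); o=get_obs(); print(o["tool_pos"],o["ee_rot"],o["width"],o["wrist_force"],o["wrist_torque"])
r=lambda S,x0,y0,w,h: cv2.resize(S["image"][y0:y0+h,x0:x0+w,::-1],(w*12,h*12),interpolation=cv2.INTER_CUBIC)
cv2.imwrite("pics/a5.png",r(s,180,148,62,50))
```

```text
[0.49062456 0.24450154 0.0860464 ] [-3.14103439e+00 -9.65501064e-04 -1.29518339e-01] 0.05775354595214592 [ 0.29386998 -0.2576535  -3.47668643] [-0.07772339  0.02753708  0.01484912]
```

View pics/a5.png

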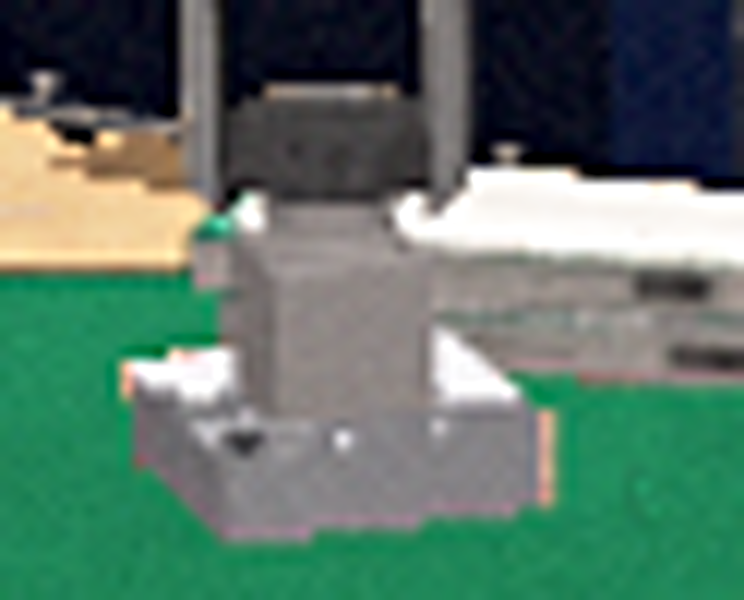

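The jar's lower edge has passed the lip with no contact force (z -3.5 N, just the weight). Lowering it to the floor slowly.

Request:
servo_tool:
  targets: "0 0 0 0.02 0 0 0; 0 0 0 0.03 0 0 0; 0 0 0 0.04 0 0 0; 0 0 0 0.05 0 0 0; 0 0 0 0.06 0 0 0; 0 0 0 0.06 0 0 0"

```text
time: 7.2
tool_pos: [0.4898, 0.2441, 0.0697]
ee_rot: [3.141, 0.001, -0.13]
wrist_force: [-0.0, -0.7, -4.1]
width: 0.0577
```

Request:
servo_tool:
  targets: "0 0 0 0.004 0 0 0; 0 0 0 0.008 0 0 0; 0 0 0 0.008 0 0 0; 0 0 0 0.008 0 0 0"

```text
time: 7.53
tool_pos: [0.4904, 0.2444, 0.069]
ee_rot: [-3.141, -0.0, -0.13]
wrist_force: [-0.4, -0.4, -1.5]
width: 0.0578
```

Request:
servo_tool:
  targets: "0 0 0 0.004 0 0 0; 0 0 0 0.004 0 0 0; 0 0 0 0.004 0 0 0; 0 0 0 0.004 0 0 0"

```text
time: 7.87
tool_pos: [0.4905, 0.2445, 0.0689]
ee_rot: [-3.141, -0.001, -0.13]
wrist_force: [-3.2, -1.1, 6.4]
width: 0.0578
```

Run:
```python
from bench import get_obs, vision
from h import *
s=vision.snapshot("side");t=vision.snapshot("top"); o=get_obs(); print(o["tool_pos"],o["ee_rot"],o["width"],o["wrist_force"],o["wrist_torque"],o["joint_positions"])
r=lambda S,x0,y0,w,h: cv2.resize(S["image"][y0:y0+h,x0:x0+w,::-1],(w*12,h*12),interpolation=cv2.INTER_CUBIC)
cv2.imwrite("pics/a6.png",r(s,180,148,62,50))
```

```text
[0.49054583 0.24452936 0.06890701] [-3.14079950e+00 -1.08797967e-03 -1.29504119e-01] 0.05796279509377352 [-3.06773946 -1.33168373  5.42093869] [-0.2148058   0.72365516  0.03661744] [3.58864631e-01 1.48902047e-01 1.57781023e+00 1.92339062e-04
 1.41354745e+00 4.88338325e-01]
```

View pics/a6.png

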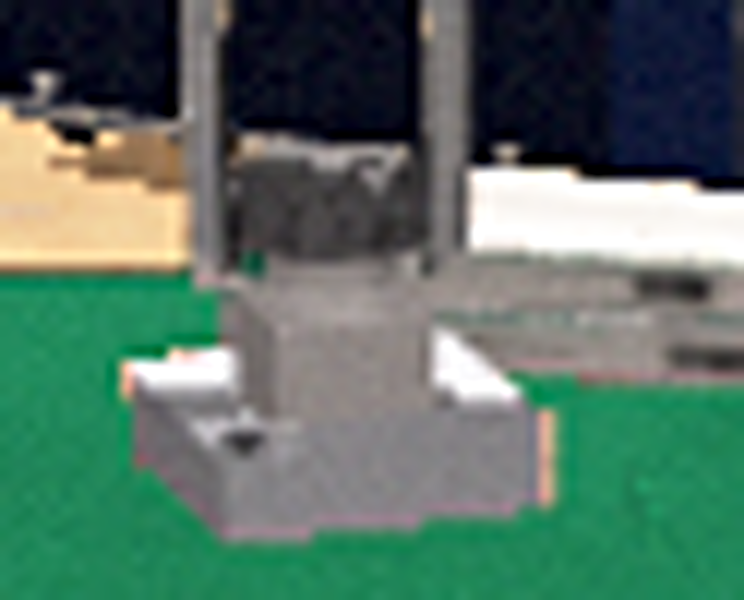

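Request:
servo_tool:
  targets: "0 0 0 -0.001 0 0 -0.02; 0 0 0 -0.0015 0 0 -0.04; 0 0 0 -0.002 0 0 -0.06; 0 0 0 -0.003 0 0 -0.08; 0 0 0 -0.004 0 0 -0.1; 0 0 0 -0.004 0 0 -0.1"

```text
time: 8.47
tool_pos: [0.4915, 0.2449, 0.0697]
ee_rot: [-3.14, -0.004, 0.185]
wrist_force: [-1.3, 0.3, 3.3]
width: 0.0579
```

```bash
cat > o.py <<'E'
from bench import get_obs
o=get_obs(); print(o["time"],o["tool_pos"].round(4),o["ee_rot"].round(4),o["width"].round(4),o["wrist_force"].round(2),o["wrist_torque"].round(3))
E
python3 o.py
```

```text
Traceback (most recent call last):
  File "o.py", line 2, in <module>
    o=get_obs(); print(o["time"],o["tool_pos"].round(4),o["ee_rot"].round(4),o["width"].round(4),o["wrist_force"].round(2),o["wrist_torque"].round(3))
                                                                             ^^^^^^^^^^^^^^^^
AttributeError: 'float' object has no attribute 'round'
```

```bash
sed -i 's/o\["width"\].round(4)/o["width"]/' o.py; python3 o.py
python3 - <<'E'
from bench import vision
from h import *
s=vision.snapshot("side");t=vision.snapshot("top")
r=lambda S,x0,y0,w,h: cv2.resize(S["image"][y0:y0+h,x0:x0+w,::-1],(w*8,h*12),interpolation=cv2.INTER_CUBIC)
cv2.imwrite("pics/a7.png",np.hstack([r(s,180,148,49,50),r(t,118,215,50,50)]))
E
```

```text
8.4667 [0.4915 0.2449 0.0697] [-3.1405 -0.0036  0.1854] 0.057877417708013135 [-1.26  0.29  3.29] [0.084 0.086 0.076]
```

View pics/a7.png

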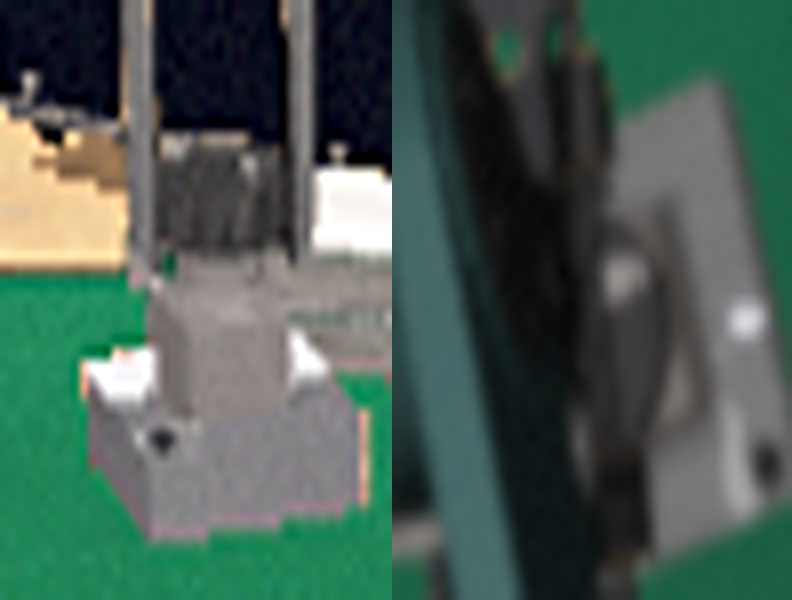

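Request:
servo_tool:
  targets: "0 0 0 -0.001 0 0 -0.02; 0 0 0 -0.002 0 0 -0.03; 0 0 0 -0.002 0 0 -0.03"

```text
time: 8.82
tool_pos: [0.4914, 0.2452, 0.0699]
ee_rot: [-3.14, -0.004, 0.278]
wrist_force: [0.4, 1.3, 3.2]
width: 0.0578
```

```bash
python3 o.py
```

```text
8.8167 [0.4914 0.2452 0.0699] [-3.1405 -0.0036  0.2779] 0.0578485004274389 [0.37 1.32 3.18] [ 0.367 -0.277 -0.065]
```

Request:
servo_tool:
  targets: "0 0 0 -0.001 0 0 -0.02; 0 0 0 -0.002 0 0 -0.03; 0 0 0 -0.002 0 0 -0.03"

```text
time: 9.07
tool_pos: [0.4913, 0.2453, 0.0703]
ee_rot: [-3.14, -0.003, 0.372]
wrist_force: [0.1, 3.1, 3.5]
width: 0.058
```

```bash
python3 o.py
```

```text
9.0667 [0.4913 0.2453 0.0703] [-3.1404 -0.0033  0.3719] 0.05798016855000337 [0.14 3.09 3.47] [ 0.537 -0.273  0.001]
```

Request:
servo_tool:
  targets: "0 0 0 -0.001 0 0 -0.02; 0 0 0 -0.0015 0 0 -0.035; 0 0 0 -0.0015 0 0 -0.035; 0 0 0 -0.0015 0 0 -0.035"

```text
time: 9.4
tool_pos: [0.4912, 0.2452, 0.0707]
ee_rot: [-3.141, -0.003, 0.481]
wrist_force: [1.9, 4.0, 4.1]
width: 0.0578
```

```bash
python3 o.py
python3 - <<'E'
from bench import vision
from h import *
s=vision.snapshot("side"); pickle.dump(s,open("a8.pkl","wb"))
r=lambda S,x0,y0,w,h: cv2.resize(S["image"][y0:y0+h,x0:x0+w,::-1],(w*12,h*12),interpolation=cv2.INTER_CUBIC)
cv2.imwrite("pics/a8.png",r(s,180,148,49,50))
E
```

```text
9.4 [0.4912 0.2452 0.0707] [-3.141e+00 -3.100e-03  4.809e-01] 0.05783115217624268 [1.9  3.99 4.13] [ 0.787 -0.377  0.119]
```

View pics/a8.png

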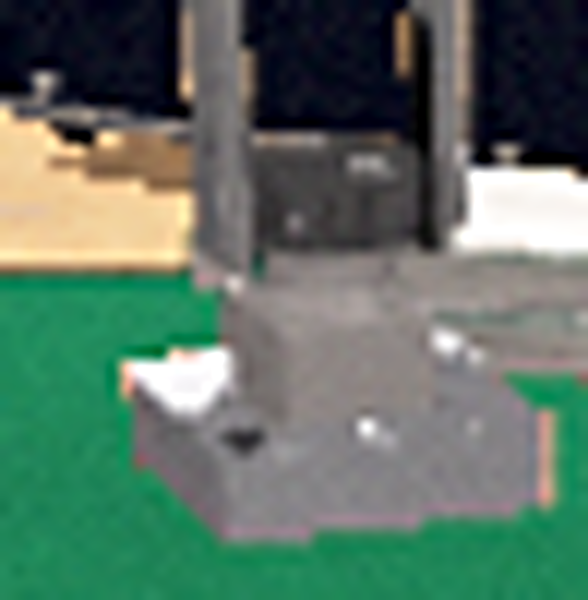

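Run:
```python
from yaw import *
s=pickle.load(open("a8.pkl","rb"))
cv2.imwrite("pics/a8z.png",cv2.resize(s["image"][168:186,195:220,::-1],None,fx=30,fy=30,interpolation=cv2.INTER_CUBIC))
print(s["image"][172:184:2,196:218,0])
```

```text
[[ 67  70  77 161 152 142 145 152 154 152 153 155 154 165 161 144 150 145
  141 153 150 152]
 [ 31  17 101 119 125 127 143 147 148 154 152 160 166 168 167 160 149 148
  146 152 121 112]
 [  1   0 115 116 118 120 114 130 147 148 141 140 140 142 145 141 145 144
  138 136 229 255]
 [255 255 255 169 111 115 118 126 139 148 141 142 144 141 146 139 141 142
  142 146 126 124]
 [247 255 183 161 117 120 120 126 137 141 147 141 140 140 140 141 137 143
  136 142 135 134]
 [183 136 133 137 134 130 117 117 140 142 144 142 139 135 129 132 130 134
  136 137 129 134]]
```

View pics/a8z.png

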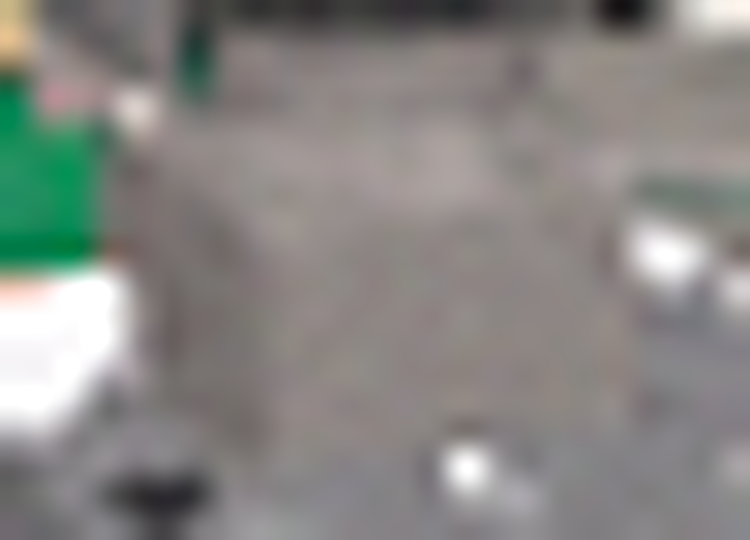

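Request:
servo_tool:
  targets: "0 0 0 -0.0006 0 0 -0.015; 0 0 0 -0.0012 0 0 -0.03; 0 0 0 -0.0012 0 0 -0.03"

```text
time: 9.7
tool_pos: [0.491, 0.245, 0.0712]
ee_rot: [-3.141, -0.002, 0.577]
wrist_force: [0.7, 4.5, 6.7]
width: 0.0576
```

```bash
python3 o.py
```

```text
9.7 [0.491  0.245  0.0712] [-3.1414e+00 -2.5000e-03  5.7720e-01] 0.057605391872462774 [0.69 4.54 6.68] [ 0.655 -0.15   0.041]
```

Request:
servo_tool:
  targets: "0 0 0 -0.0005 0 0 -0.012; 0 0 0 -0.0005 0 0 -0.012"

```text
time: 9.87
tool_pos: [0.4909, 0.2447, 0.0713]
ee_rot: [3.141, -0.002, 0.615]
wrist_force: [0.3, 3.7, 6.7]
width: 0.0581
```

```bash
python3 o.py
```

```text
9.8667 [0.4909 0.2447 0.0713] [ 3.1414e+00 -2.1000e-03  6.1450e-01] 0.05806909811783554 [0.3  3.73 6.75] [ 0.614 -0.155  0.044]
```

Request:
servo_tool:
  targets: "0 0 0 -0.0005 0 0 -0.012; 0 0 0 -0.0005 0 0 -0.012"

```text
time: 10.03
tool_pos: [0.4909, 0.2443, 0.0714]
ee_rot: [3.141, -0.002, 0.652]
wrist_force: [0.5, 2.1, 6.0]
width: 0.058
```

```bash
python3 o.py
```

```text
10.0333 [0.4909 0.2443 0.0714] [ 3.1407e+00 -1.6000e-03  6.5210e-01] 0.05801988314781765 [0.53 2.14 6.  ] [ 0.438 -0.142  0.033]
```

Request:
servo_tool:
  targets: "0 0 0 -0.0005 0 0 -0.012; 0 0 0 -0.0005 0 0 -0.012"

```text
time: 10.2
tool_pos: [0.4909, 0.244, 0.0714]
ee_rot: [3.14, -0.001, 0.69]
wrist_force: [0.3, 1.4, 5.7]
width: 0.058
```

```bash
python3 o.py
```

```text
10.2 [0.4909 0.244  0.0714] [ 3.1402e+00 -1.0000e-03  6.8970e-01] 0.05804159787594543 [0.26 1.37 5.72] [ 0.352 -0.095  0.035]
```

Request:
servo_tool:
  targets: "0 0 0 -0.004 0 0 0; 0 0 0 -0.006 0 0 0; 0 0 0 -0.006 0 0 0; 0 0 0 -0.006 0 0 0"

```text
time: 10.53
tool_pos: [0.4902, 0.2436, 0.0715]
ee_rot: [3.141, 0.001, 0.69]
wrist_force: [1.9, 0.2, 1.3]
width: 0.0578
```

```bash
python3 o.py
```

```text
10.5333 [0.4902 0.2436 0.0715] [3.1409e+00 1.2000e-03 6.8960e-01] 0.05782827127600359 [1.95 0.23 1.3 ] [ 0.041 -0.296 -0.069]
```

Request:
servo_tool:
  targets: "0 0 0 -0.004 0 0 0; 0 0 0 -0.004 0 0 0; 0 0 0 -0.004 0 0 0"

```text
time: 10.78
tool_pos: [0.4895, 0.2438, 0.0721]
ee_rot: [-3.141, 0.002, 0.69]
wrist_force: [0.5, 0.1, -1.0]
width: 0.0582
```

```bash
python3 o.py
```

```text
10.7833 [0.4895 0.2438 0.0721] [-3.1412e+00  2.3000e-03  6.9020e-01] 0.058216381103550374 [ 0.46  0.08 -0.97] [-0.003 -0.165  0.007]
```

Request:
servo_tool:
  targets: "0 0 0 -0.004 0 0 0; 0 0 0 -0.004 0 0 0; 0 0 0 -0.004 0 0 0"

```text
time: 11.03
tool_pos: [0.4898, 0.2442, 0.0738]
ee_rot: [-3.141, 0.001, 0.69]
wrist_force: [-0.3, -0.6, -1.1]
width: 0.0582
```

```bash
python3 o.py
```

```text
11.0333 [0.4898 0.2442 0.0738] [-3.1412e+00  1.0000e-03  6.9040e-01] 0.058177539193052255 [-0.33 -0.58 -1.07] [-0.062 -0.006 -0.   ]
```

The pull holds at about -1 N while the tool rises, which is the cap alone (with the jar it was about -4 N). So the thread has let go. I'll raise a little more and look.

Request:
servo_tool:
  targets: "0 0 0 -0.008 0 0 0; 0 0 0 -0.016 0 0 0; 0 0 0 -0.024 0 0 0; 0 0 0 -0.024 0 0 0"

```text
time: 11.37
tool_pos: [0.4906, 0.2444, 0.0808]
ee_rot: [3.141, -0.001, 0.69]
wrist_force: [0.5, -0.6, -0.5]
width: 0.0577
```

```bash
python3 o.py
python3 - <<'E'
from bench import vision
from h import *
s=vision.snapshot("side"); pickle.dump(s,open("a9.pkl","wb"))
r=lambda S,x0,y0,w,h: cv2.resize(S["image"][y0:y0+h,x0:x0+w,::-1],(w*12,h*12),interpolation=cv2.INTER_CUBIC)
cv2.imwrite("pics/a9.png",r(s,180,148,49,50))
E
```

```text
11.3667 [0.4906 0.2444 0.0808] [ 3.1413e+00 -9.0000e-04  6.9040e-01] 0.05767417733671915 [ 0.45 -0.64 -0.47] [-0.049  0.023 -0.012]
```

View pics/a9.png

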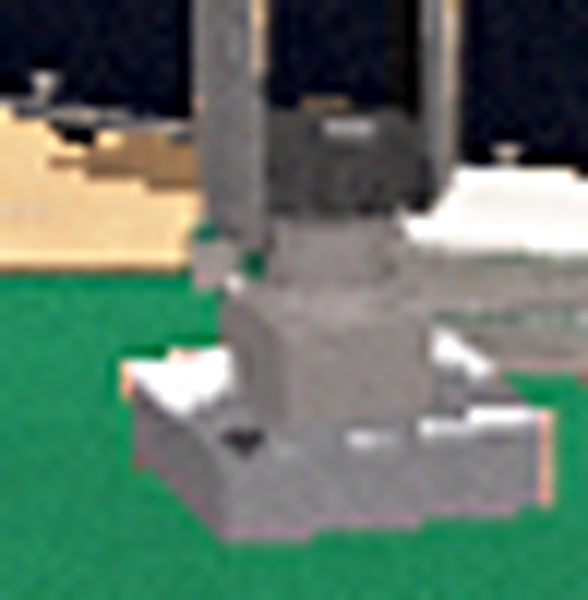

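Request:
servo_tool:
  targets: "0 0 0 -0.015 0 0 0; 0 0 0 -0.035 0 0 0; 0 0 0 -0.055 0 0 0; 0 0 0 -0.075 0 0 0; 0 0 0 -0.092 0 0 0; 0 0 0 -0.102 0 0 0; 0 0 0 -0.102 0 0 0; 0 0 0 -0.102 0 0 0; 0 0 0 -0.102 0 0 0; 0 0 0 -0.102 0 0 0; 0 0 0 -0.102 0 0 0; 0 0 0 -0.102 0 0 0"

```text
time: 12.42
tool_pos: [0.4901, 0.2443, 0.1053]
ee_rot: [-3.141, 0.0, 0.69]
wrist_force: [0.3, -0.0, -0.5]
width: 0.0579
```

```bash
python3 o.py
python3 - <<'E'
from bench import vision
from h import *
s=vision.snapshot("side");t=vision.snapshot("top")
cv2.imwrite("pics/b1t.png",t["image"][:,:,::-1])
cv2.imwrite("pics/b1.png",cv2.resize(s["image"][140:195,180:240,::-1],None,fx=10,fy=10,interpolation=cv2.INTER_CUBIC))
print((proj(s,[[.4906,.2444+dy,z] for dy,z in ((-.029,.1145),(-.029,.136),(-.02,.094),(0,.094),(-.023,.094))])-[180,140]+.5)*10)
cv2.imwrite("pics/b1s.png",s["image"][:,:,::-1])
E
```

```text
12.4167 [0.4901 0.2443 0.1053] [-3.1414e+00  4.0000e-04  6.9040e-01] 0.05792910012186906 [ 0.34 -0.02 -0.48] [0.024 0.016 0.037]
[[270.3723633  199.50290331]
 [268.45177022 139.29261124]
 [272.60323945 249.29546458]
 [273.5311194  233.90693305]
 [272.46197017 251.63750056]]
```

View pics/b1.png

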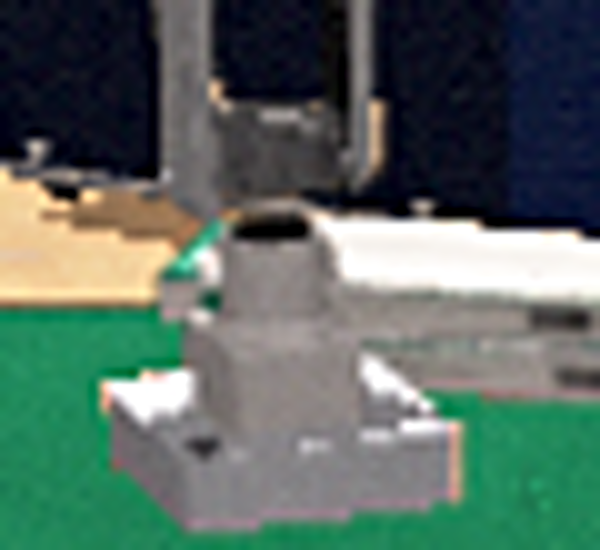

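View pics/b1t.png

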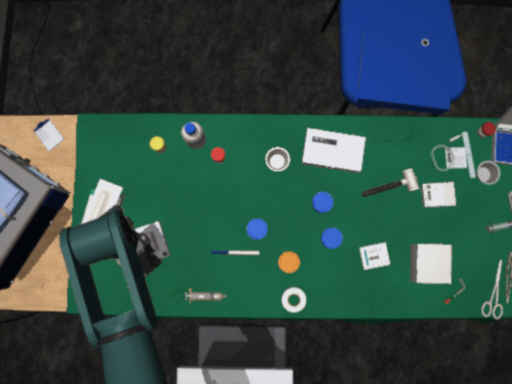

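View pics/b1s.png

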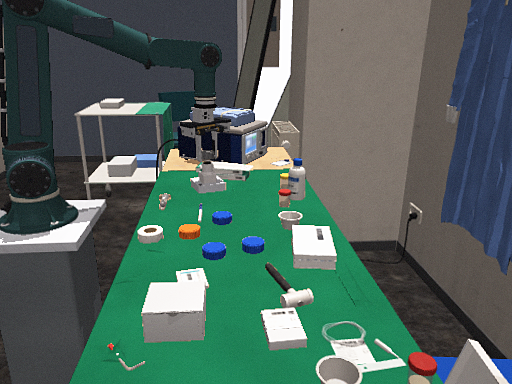

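In the side crop the cap's skirt edge is at row 192 and the mouth's front rim at about row 242. That gap matches the predicted 20 mm clearance. The cap looks level, the jar is seated, and the marker, pots, bottle and other caps sit at their original pixels. Handing in.

```bash
python3 -c "
from bench import robot; print(robot.close_job())"; python3 o.py
```

```text
the job is handed in; nothing more can be done
None
the job is handed in; nothing more can be done
```

The closed jar is seated in the block's pocket, and its cap is unscrewed and held level above the open mouth. I handed the job in at about 12.5 s of the 54 s allowed.

- **Seating:** I carried the jar by its grey cap to the block and lowered it until contact, with the tool at the height expected for the pocket floor.
- **Unscrewing:** I turned the cap anticlockwise about 0.82 rad at the gripper, of which roughly 0.1 rad was the jar turning within the pocket's play. I then tested by pulling up. The pull stayed at about -1 N while the tool rose (about -4 N with the jar hanging), so the thread had let go.
- **Final pose:** The last tool reading has pitch and roll within 0.001 rad of level and a vertical force of -0.5 N, which is the cap's weight alone. The cap's skirt is about 20 mm above the mouth.
- **Everything else:** The jar is still down in the block, and the other items are where they started in the pictures.

**Checks that disagreed or were less certain:**
- The side camera's rows sat about 2–3 mm off prediction for both the cap and the mouth. The gap between the two still agrees with the tool height.
- I expected a jump of about 14 N from the rubber disc when the thread let go, but never saw one. Release was judged from the pull test and the pictures, so the turn may have run slightly past the exact release point.

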